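Gauge the depth of a heat-pipe groove in a heatsink

ROBOT

A 7-joint arm with a two-finger parallel gripper is mounted at the origin on a cart in front of the work surface, level with it; the furniture and walls round the work are solid. World frame = base frame: x ahead of the robot, y to its left, z up, the work surface at z = 0. Lengths are in m, angles in rad, forces in N, time in s.
With the tool pointing down it reaches from about 0.4 to 0.85 m from the base axis. Payload 10.4 kg.
Tool frame: the origin (TCP) lies midway between the tips of the shut fingers; the grasp point (between the pads) lies 19 mm behind it; z points along the fingers, x is the direction in which the jaws open and shut, and the axes are right-handed (so a half turn about z gives the same grasp; the last joint's range is limited). The gripper opens to 87 mm and grips with 3 to 60 N. Pads are 19 mm wide; open, the fingers measure 117 mm over their backs; the gripper's body (75 mm by 190 mm) begins 51 mm behind the grasp point.
Start: joints at [1.298, 0.332, -0.065, 1.46, 0.022, 1.35, -0.088], TCP at [0.155, -0.606, 0.223] pointing down, gripper open.
Joint ranges: [-2.6, 2.6], [-0.5, 2.12], [-1.47, 1.34], [0.16, 2.42], [-1.27, 4.41], [0.06, 2.06], [-2.6, 2.6]. Speed limits (rad/s): [2.22, 2.22, 2.79, 2.79, 3.14, 3.14, 3.14].

INTERFACE

Orientations are given as a unit quaternion [x, y, z, w].
In Python, from bench import r gives the robot as it stands. The module is installed in compiled form; this text tells all that it offers.
- The arm moves only by the tool play_rows, never from a script. Its argument "commands" is a list of rows, each a list of 7 numbers: the shift along the world's x, y, z in cm, then the turn, a rotation vector about the world's x, y, z in rad, then the finger opening in cm, from 0 to 8.7. A call has 1 to 20 rows; each row shifts and turns the commanded pose from where the row before left it; what a row does not reach is not made up. A row lasts 1/8 s, in which the tool goes at most 62.5 mm and 10.7 degrees, less where a joint would pass 70% of its speed; a pose out of reach is approached as far as the arm can. A call is refused whole if a number of a shift passes 6.25 or a number of a turn 0.188, either way. A call with a gripper value outside its range is refused whole. The fingers move at their own pace and stop on an object; "grip_force" is the grip in N (left out, the last holds). Time passes only in rows, so rows that do not move let the fingers close. It gives the time, the measured TCP pose, the force and the opening at its end, in the units of the state.
- r.read_state(): the state, without advancing time (a new reading comes with each control period).
- r.camera(name): name is "scene" or "top" or "wrist"; returns a dict with "img" (384x512x3 uint8, red, green, blue), "K" (3x3 intrinsics, pixels), "camera_from_world" (4x4, takes a point from world to camera coordinates). Camera axes: x right, y down, z forward; pixel columns grow to the right and rows downward; lengths in m; the calibration is good to about 2 mm. A picture is of the moment at which its call begins. There is no depth.
- r.close_job(): hands the job in, once; it reports no verdict.
The state is a dict: "time": time; "joint_positions": joint angles; "joint_vel": joint speeds; "joint_torque": joint torques, N m; "ee_pos": TCP position; "eef_rot": TCP orientation; "ft_force": force on the tool from outside, world axes, zero at the start; "torque": the same for the moment, N m; "width": finger opening in m.
Only numpy, scipy, OpenCV 4.12 (cv2) and the standard library are available. Lean on these libraries where they do the work, as an engineer would, in place of code of your own. Each camera call takes 0.05 s, during which the arm holds its last target. There are 200 camera calls.

TASK

Measure how deep the heat-pipe groove in the upturned heatsink is: lift the sprung depth gauge out of its stand, put its pin into the groove with its foot lying square across it, and press gently (25 N is plenty) until the foot sits flat on the faces on both sides, holding it there for a second. Then stand the gauge back in its stand with that reading still showing on its tell-tale bar. The bar keeps the farthest push of the pin, so do not push the pin far in anywhere but in the groove; do not shove the heatsink about, and leave the heat pipe, the swab and the bottle alone.

Things in the scene. Friction and masses are not known exactly. Their poses are not given: they have to be found in the camera images.
- gauge_grip (a point): Depth gauge, 0.16 to 0.23 kg, upright in its stand at the start; this point is the middle of its black barrel, 30 mm above the foot's underside. z up the barrel, x along the foot. Barrel 26 mm (x) by 18 mm (y), 8 to 52 mm above the foot's underside: pinch it across the 18 mm, on its ribbed flats. Collar above to 54 mm, then the brass tell-tale bar with a red cap (top at 58 mm at the start).
- gauge_foot (a point): Middle of the underside of the gauge's steel foot, a flat bar 60 mm (x) by 20 mm (y) by 8 mm high; same axes as gauge_grip.
- pin_tip (a point): Round nose of the gauge's sprung steel pin, 6 mm in diameter, in the middle of the foot. Unloaded it stands 14 mm below the foot's underside. The nose has a 4 mm flat with rounded shoulders. It takes about 4.5 N to start the pin moving in and 0.35 N more for each further mm.
- gauge_pin (a joint): How far the pin is pushed in, m: 0 sprung right out, 0.0135 at the stop. With the foot flat over a groove it reads 0.014 minus the groove's depth (grooves differ from piece to piece, 6.5 to 9.5 mm deep).
- gauge_bar (a joint): How far the tell-tale bar stands out of the barrel's top beyond its rest, m: 0 at the start. The pin pushes it up, and it stays by friction (0.8 N) at the farthest push of the pin. Groove depth = 0.014 minus this reading, to about 0.5 mm.
- bar_tip (a point): Top of the red cap on the tell-tale bar; 72 mm above the pin's nose while bar and pin touch each other, more when the bar has been pushed farther than the pin now stands.
- heatsink: Loose bare aluminium heatsink, about 0.75 kg, lying on its fins, flat face up; origin under the middle of its fin block (120 mm along x, 70 mm along y), z up. On the fins a base plate 120 by 92 mm, its face 34 to 38 mm above the bench. A groove 8 mm wide, open at both ends, runs along x in the middle of this face. Plates are fitted by hand: sideways (y) plate and groove lie up to 5 mm off the fins' middle.
- gauge_stand: Fixed light wooden block, 86 mm (x) by 46 mm (y), 31 mm high; origin at the middle of its underside. The foot rests on its seat at 28 mm inside a 3 mm high rim with an opening of 66 by 26 mm; a round well in the middle, 15 mm wide and 24 mm deep, takes the pin without pushing it. The gauge's x lies along the stand's x, either way round.
- heat_pipe: Bystander: loose copper heat pipe, 8 mm thick, 140 mm long, lying on the bench; origin under its middle.
- swab: Bystander: loose white foam-tipped cleaning swab, 163 mm long, 12 mm thick, lying on the bench.
- ipa_bottle: Bystander: loose white bottle with a red cap, 52 mm across, 150 mm tall, standing on the bench.
Things that resemble listed ones, but are neither listed nor needed, are in the scene too. Leave any orange look-alike of the part that bears gauge_grip alone.

How it is judged:
On the way, in this order (a step that is already met when the one before it is completed fails the run):
1. the gauge is lifted clear of its stand, its tell-tale bar still in (z of gauge_grip in the frame of gauge_stand above 0.085 m and value of joint gauge_bar below 0.002 m), for 0.1 s.
2. for half a second the gauge's foot bears flat on the heatsink with the pin on the bottom of the groove, and the bar has been pushed no farther than the pin stands now (contact force between depth_gauge_c0 and heatsink above 1 N and contact force between gauge_pin and groove_floor above 1 N and angle between the z axis of gauge_grip and the z axis of heatsink, either way round below 0.025 rad and angle between the x axis of gauge_grip and the y axis of heatsink, either way round below 0.26 rad and z of bar_tip in the frame of pin_tip below 0.073 m), for 0.5 s.
At the end, for the whole second after the job is handed in: The gauge stands upright (within 3 degrees) and at rest with its foot down on the stand's seat (within 2 mm) and centred within 6 mm, released, the pin sprung out again, and the tell-tale bar shows the measured depth: between 3.6 and 8.2 mm out. The heatsink is within 15 mm of where it was (horizontal distance between gauge_grip and gauge_stand below 0.006 m and z of gauge_grip in the frame of gauge_stand between 0.056 and 0.06 m and angle between gauge_grip's own z axis and vertical below 0.05 rad and linear speed of depth_gauge below 0.02 m/s and value of joint gauge_bar between 0.0036 and 0.0082 m and value of joint gauge_pin below 0.001 m and distance of heatsink from where it was at the start of the episode below 0.015 m and contact force between the fingers and depth_gauge below 0.1 N); the robot touches nothing.
It fails at once if the gauge presses on the heatsink with more than 40 N in all (contact force between depth_gauge and heatsink above 40 N).
It fails at once if the pin is pushed in farther than the shallowest groove would push it (over 8.6 mm), which spoils the reading (value of joint gauge_pin above 0.0086 m).
It fails at once if the heatsink is shoved more than 25 mm (distance of heatsink from where it was at the start of the episode above 0.025 m).
It fails at once if the heat pipe, the swab or the bottle is moved more than 15 mm (distance of any of heat_pipe, swab, ipa_bottle from where it was at the start of the episode above 0.015 m).
It also fails if it takes over 67 s, if anything falls off the work surface, if the arm or the gripper's body presses on something with over 40 N, if the wrist force passes 120 N, or if a joint passes its speed limit or range.

## Working session

There is one attempt and no reset: what is moved stays moved. The work goes in short steps, Python scripts to look and compute and a tool call to move; the robot and the scene stay as the last step left them, time stands still between calls to the robot, and variables do not carry over. Pictures are saved under pics/ and viewed, about 8 in all and at most 12, crops included, and the job is handed in when it is done.

Besides the shell and the picture viewer there is one more tool, called as name(argument=value, ...), one argument or row to a line, values as JSON. play_rows: Moves the arm, as the interface text tells. Its arguments: {"type":"object","properties":{"commands":{"type":"array","items":{"type":"array","items":{"type":"number"}}},"grip_force":{"type":"number"}},"required":["commands"]}

```bash
mkdir -p pics; cat > h.py <<'E'
from bench import r
import cv2, numpy as np
def snap(name, tag):
    c=r.camera(name); cv2.imwrite(f'pics/{tag}.png', c['img'][:,:,::-1]); np.savez(f'pics/{tag}.npz',**c); return c
def ray(tag,u,v):
    c=np.load(f'pics/{tag}.npz'); T=c['camera_from_world']; R=T[:3,:3]
    return -R.T@T[:3,3], R.T@np.linalg.inv(c['K'])@[u,v,1]
def atz(tag,u,v,z):
    o,d=ray(tag,u,v); return o+d*(z-o[2])/d[2]
def tri(*obs):
    A=0;b=0
    for t,u,v in obs:
        o,d=ray(t,u,v); d=d/np.linalg.norm(d); P=np.eye(3)-np.outer(d,d); A=A+P; b=b+P@o
    x=np.linalg.solve(A,b); res=[np.linalg.norm(np.cross(x-ray(t,u,v)[0],ray(t,u,v)[1]/np.linalg.norm(ray(t,u,v)[1]))) for t,u,v in obs]
    return x,res
E
python3 - <<'E'
from h import *
for n in ('scene','top'):
    c=snap(n,n+'0'); print(n, c['K'].round(1).tolist(), np.linalg.inv(c['camera_from_world']).round(3).tolist())
a=cv2.imread('pics/scene0.png');b=cv2.imread('pics/top0.png')
print(r.read_state())
E
```

```text
scene [[464.6, 0.0, 257.9], [0.0, 464.6, 187.8], [0.0, 0.0, 1.0]] [[0.524, -0.387, 0.759, -0.413], [-0.851, -0.212, 0.48, -0.584], [-0.025, -0.897, -0.441, 0.589], [0.0, 0.0, 0.0, 1.0]]
top [[474.2, 0.0, 256.2], [0.0, 474.2, 186.5], [0.0, 0.0, 1.0]] [[-0.023, -0.987, 0.162, 0.336], [-1.0, 0.022, -0.007, -0.034], [0.003, -0.162, -0.987, 1.077], [0.0, 0.0, 0.0, 1.0]]
{'time': 0.1, 'joint_positions': array([ 1.29838921,  0.33278565, -0.06470752,  1.46081945,  0.02158578,
        1.34988007, -0.08849612]), 'joint_vel': array([ 0.00102155, -0.00476387, -0.00181545, -0.00221729,  0.00148186,
        0.0015451 ,  0.00017573]), 'joint_torque': array([ 7.33821380e-04, -6.24535203e+01,  2.42068770e-02, -3.90723324e+01,
       -6.14243327e-02,  3.64662311e-02,  9.55909195e-05]), 'ee_pos': array([ 0.15443806, -0.60528527,  0.22186597]), 'eef_rot': array([ 7.89696805e-01, -6.13497023e-01, -4.83827110e-04, -3.53014451e-04]), 'ft_force': array([ 0.24060209,  0.15707706, -0.26979827]), 'torque': array([ 0.05743132, -0.07626335, -0.00253067]), 'width': 0.08701667724896357}
```

View pics/top0.png

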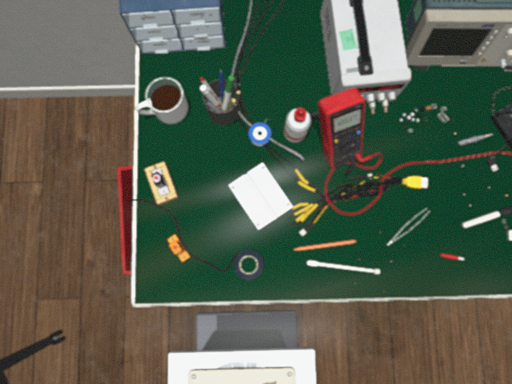

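View pics/scene0.png

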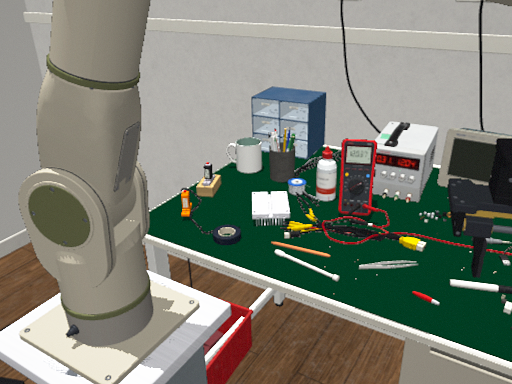

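Top view: the stand with the gauge is at about (160,183), the heatsink (white plate) at (260,196), the orange look-alike at (178,248), the heat pipe at (325,245) and the swab at (343,267). In the scene view the gauge is at (208,175) and the heatsink at (270,207).

```bash
python3 - <<'E'
from h import *
print('gauge cap',tri(('top0',157,178),('scene0',208,165)))
print('stand', atz('top0',161,184,.03), 'corners', [atz('top0',*p,.031).round(3).tolist() for p in ((145,166),(168,163),(177,198),(154,203))])
print('hs', atz('top0',260,196,.036), [atz('top0',*p,.036).round(3).tolist() for p in ((228,184),(265,164),(293,208),(258,228))])
print('look', atz('top0',178,248,.03),'bottle',atz('top0',298,125,.08), 'pipe',atz('top0',325,245,.004))
c=snap('wrist','w0'); s=r.read_state()
from scipy.spatial.transform import Rotation as R
Rt=R.from_quat(s['eef_rot']).as_matrix(); W=np.linalg.inv(c['camera_from_world'])
print(c['K'].round(1).tolist(), Rt.round(3).tolist()); print('cam in tool', Rt.T@(W[:3,3]-s['ee_pos']), (Rt.T@W[:3,:3]).round(3).tolist())
E
```

```text
gauge cap (array([0.5233531 , 0.17131166, 0.07735858]), [np.float64(0.00030024519622133273), np.float64(0.0003002451962212672)])
stand [0.51818128 0.17218152 0.03      ] corners [[0.56, 0.208, 0.031], [0.566, 0.157, 0.031], [0.486, 0.136, 0.031], [0.476, 0.187, 0.031]]
hs [ 0.48518788 -0.04853942  0.036     ] [[0.514, 0.022, 0.036], [0.557, -0.062, 0.036], [0.457, -0.121, 0.036], [0.414, -0.042, 0.036]]
look [0.3751621  0.13366465 0.03      ] bottle [ 0.63308842 -0.13442355  0.08      ] pipe [ 0.37522778 -0.19237936  0.004     ]
[[296.1, 0.0, 255.9], [0.0, 296.1, 192.7], [0.0, 0.0, 1.0]] [[0.247, -0.969, -0.0], [-0.969, -0.247, 0.001], [-0.001, 0.0, -1.0]]
cam in tool [-0.00068767 -0.08311794 -0.16083368] [[1.0, 0.0, 0.0], [-0.0, 0.954, 0.3], [-0.0, -0.3, 0.954]]
```

play_rows(
  commands=[
    [2, 2.4, 1, 0, 0, 0.1, 8.7],
    [3.2, 3.8, 1, 0, 0, 0.18, 8.7],
    [3.4, 4.1, 0.5, 0, 0, 0.18, 8.7],
    [3.4, 4.1, 0, 0, 0, 0.18, 8.7],
    [3.4, 4.1, 0, 0, 0, 0.18, 8.7],
    [3.4, 4.1, 0, 0, 0, 0.18, 8.7],
    [2.0, 4.6, 0, 0, 0, 0.18, 8.7],
    [1.2, 5.1, 0, 0, 0, 0.18, 8.7],
    [1.2, 5.1, 0, 0, 0, 0.18, 8.7],
    [1.2, 5.1, 0, 0, 0, 0.18, 8.7],
    [1.2, 5.1, 0, 0, 0, 0.18, 8.7],
    [1.2, 5.1, 0, 0, 0, 0.18, 8.7],
    [1.2, 5.1, 0, 0, 0, 0.18, 8.7],
    [1, 4.6, 0, 0, 0, 0.18, 8.7],
    [0.8, 3, 0, 0, 0, 0.18, 8.7],
    [0.5, 2, 0, 0, 0, 0.18, 8.7],
    [0, 0, 0, 0, 0, 0.18, 8.7],
    [0, 0, 0, 0, 0, 0.16, 8.7],
    [0, 0, 0, 0, 0, 0, 8.7],
    [0, 0, 0, 0, 0, 0, 8.7],
  ],
)

```text
time: 2.65
ee_pos: [0.4574, 0.0683, 0.2475]
eef_rot: [0.616, 0.788, -0.0, -0.0]
ft_force: [1.4, -0.2, 0.4]
width: 0.0869
```

```bash
python3 - <<'E'
from h import *
from scipy.spatial.transform import Rotation as R
c=snap('wrist','wA'); s=r.read_state(); print(s['ee_pos'], R.from_quat(s['eef_rot']).as_matrix().round(3).tolist(), s['joint_positions'].round(2), s['ft_force'])
E
```

```text
[0.4574658  0.06831348 0.24751377] [[-0.243, 0.97, -0.0], [0.97, 0.243, 0.0], [0.0, -0.0, -1.0]] [ 0.61 -0.   -0.84  1.79 -0.    1.35  1.59] [-0.03647621  0.15096014 -0.70014677]
```

View pics/wA.png

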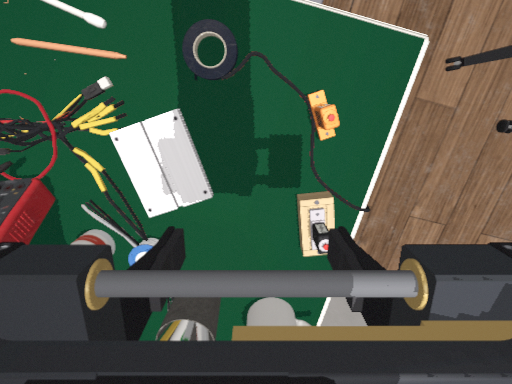

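Wrist view A (image right is +y, down is +x): the heatsink plate has corners near (112,135), (180,110), (212,198) and (148,215), with the groove running along its long side. The gauge and stand are at (318,225) with the red cap at (323,247), and the orange look-alike is at (325,115). I'll take closer views of both.

play_rows(
  commands=[
    [-0.3, -2, -2, 0, 0, 0, 8.7],
    [-0.5, -4, -3, 0, 0, 0, 8.7],
    [-0.5, -4, -3, 0, 0, 0, 8.7],
    [-0.4, -1.8, -1.8, 0, 0, 0, 8.7],
    [0, 0, 0, 0, 0, 0, 8.7],
    [0, 0, 0, 0, 0, 0, 8.7],
  ],
)

```text
time: 3.45
ee_pos: [0.4412, -0.0486, 0.1505]
eef_rot: [0.614, 0.789, 0.0, 0.0]
ft_force: [0.3, -0.3, -0.0]
width: 0.0872
```

```bash
python3 - <<'E'
from h import *
c=snap('wrist','wC'); s=r.read_state(); print(s['ee_pos'],s['time'])
E
```

```text
[ 0.44138761 -0.04847727  0.15061967] 3.5
```

play_rows(
  commands=[
    [0.5, 3.2, 0, 0, 0, 0, 8.7],
    [0.8, 5, 0, 0, 0, 0, 8.7],
    [0.8, 5, 0, 0, 0, 0, 8.7],
    [0.8, 5, 0, 0, 0, 0, 8.7],
    [0.6, 3.3, 0, 0, 0, 0, 8.7],
    [0, 0, 0, 0, 0, 0, 8.7],
    [0, 0, 0, 0, 0, 0, 8.7],
  ],
)

```text
time: 4.38
ee_pos: [0.4756, 0.1655, 0.15]
eef_rot: [0.614, 0.789, 0.0, 0.0]
ft_force: [0.2, -0.5, -0.2]
width: 0.0871
```

```bash
python3 - <<'E'
from h import *
c=snap('wrist','wB'); s=r.read_state(); print(s['ee_pos'],s['time'])
a=cv2.imread('pics/wB.png')[120:290,170:340]; b=cv2.imread('pics/wC.png')[60:260,150:370]
a=cv2.resize(a,None,fx=3,fy=3,interpolation=cv2.INTER_CUBIC);b=cv2.resize(b,None,fx=3,fy=3,interpolation=cv2.INTER_CUBIC)
cv2.imwrite('pics/wBz.png',a);cv2.imwrite('pics/wCz.png',b)
E
```

```text
[0.47566602 0.16476776 0.14987573] 4.425
```

View pics/wBz.png

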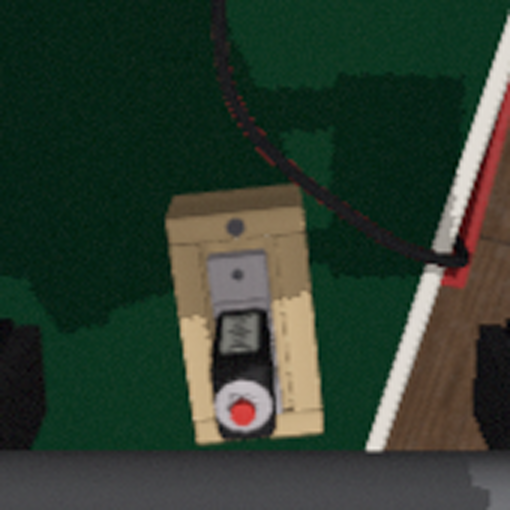

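View pics/wCz.png

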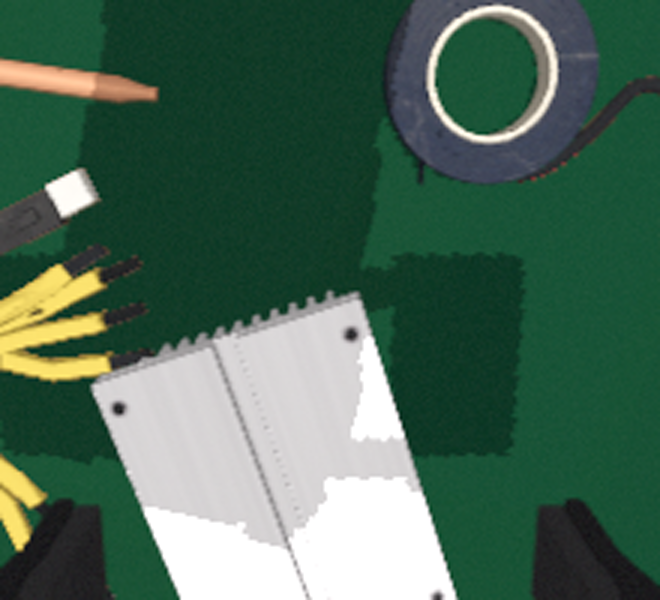

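Zoomed wrist view B (3x, crop origin 170,120): stand top rim corners are near (167,220), (305,208), (197,443) and (323,433), the cap is at (242,411), and the near end of the foot is at (207–267,252). Zoomed wrist view C (crop origin 150,60): plate near corners are (93,382) and (358,294), the groove enters between (212,345) and (236,337), and there are screw holes at (119,408), (350,334) and (437,597). I'll zoom view A for triangulation.

```bash
python3 - <<'E'
from h import *
A=cv2.imread('pics/wA.png'); a=cv2.resize(A[100:225,100:225],None,fx=4,fy=4,interpolation=cv2.INTER_CUBIC); b=cv2.resize(A[185:265,290:345],None,fx=4,fy=4,interpolation=cv2.INTER_CUBIC)
o=np.zeros((500,730,3),np.uint8); o[:,:500]=a; o[:320,505:725]=b; cv2.imwrite('pics/wAz.png',o)
B=lambda u,v:('wB',170+u/3-1/3,120+v/3-1/3); C=lambda u,v:('wC',150+u/3-1/3,60+v/3-1/3)
P=[atz(*B(*p),.031) for p in ((167,220),(305,208),(323,433),(197,443))]
print('stand',np.round(P,4).tolist(), [np.linalg.norm(P[i]-P[i-1]).round(4) for i in range(4)], np.mean(P,0))
F=[atz(*B(*p),.036) for p in ((207,253),(267,250))]; print('foot end',F)
print('cap',atz(*B(242,411),.086)); print('foot screw',atz(*B(238,274),.036))
H=[atz(*C(*p),.036) for p in ((93,382),(358,294))]; print('hs near',H,np.linalg.norm(H[0]-H[1]))
print('groove',[atz(*C(*p),.036) for p in ((212,345),(236,337),(310,600))]); print('holes',[atz(*C(*p),.036) for p in ((119,408),(350,334),(437,597))])
E
```

```text
stand [[0.4886, 0.138, 0.031], [0.4734, 0.1812, 0.031], [0.5529, 0.2093, 0.031], [0.568, 0.1666, 0.031]] [np.float64(0.0843), np.float64(0.0457), np.float64(0.0844), np.float64(0.0453)] [0.52073036 0.17378484 0.031     ]
foot end [array([0.49482416, 0.15336332, 0.036     ]), array([0.48896182, 0.17220561, 0.036     ])]
cap [0.52077599 0.17258487 0.086     ]
foot screw [0.49948035 0.16499697 0.036     ]
hs near [array([ 0.45751055, -0.11913848,  0.036     ]), array([ 0.40868036, -0.04356363,  0.036     ])] 0.08997747123673276
groove [array([ 0.43601854, -0.08445154,  0.036     ]), array([ 0.43157994, -0.07760288,  0.036     ]), array([ 0.51745597, -0.03183412,  0.036     ])]
holes [array([ 0.46416093, -0.10940125,  0.036     ]), array([ 0.42171869, -0.04270366,  0.036     ]), array([0.5053817 , 0.01092922, 0.036     ])]
```

View pics/wAz.png

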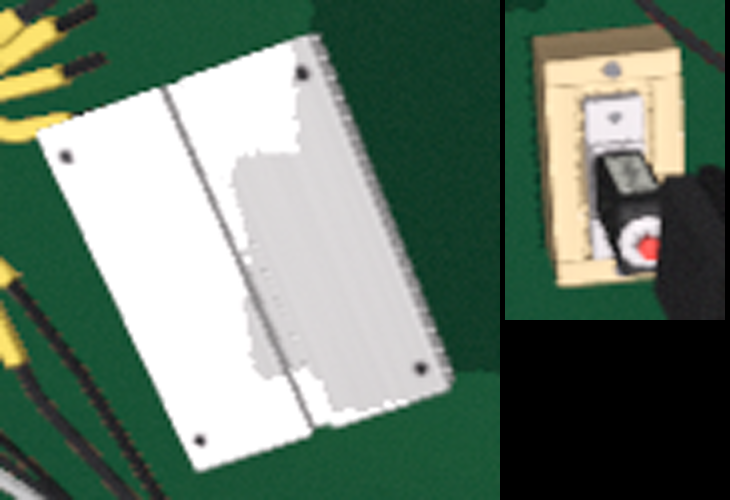

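View A zoomed (4x, origin 100,100): the heatsink plate corners are (37,132), (318,36), (452,384) and (200,472). The groove line runs (165,90)→(312,432), and the holes are at (66,157), (303,74), (420,370) and (200,440). In the right inset (origin 290,185, offset 505) the stand's near rim corners are (543,62) and (680,48), and the foot screw is at (615,118).

```bash
python3 - <<'E'
from h import *
B=lambda u,v:('wB',170+u/3-1/3,120+v/3-1/3); C=lambda u,v:('wC',150+u/3-1/3,60+v/3-1/3); A=lambda u,v:('wA',100+u/4-.4,100+v/4-.4); A2=lambda u,v:('wA',290+(u-505)/4-.4,185+v/4-.4)
pr=lambda n,x:print(n,np.round(x[0],4),np.round(x[1],4))
for a,c in (((66,157),(119,408)),((303,74),(350,334)),((420,370),(437,597)),((37,132),(93,382)),((165,90),(212,345))): pr('hs',tri(A(*a),C(*c)))
pr('standL',tri(A2(543,62),B(167,220)));pr('standR',tri(A2(680,48),B(305,208)));pr('fscrew',tri(A2(615,118),B(238,274)));pr('cap',tri(A2(648,247),B(242,411)))
H=[atz(*A(*p),.036) for p in ((37,132),(318,36),(452,384),(200,472),(165,90),(312,432))]
for h in H: print(h.round(4))
d=H[2]-H[1];print(np.arctan2(d[1],d[0]));d=H[3]-H[0];print(np.arctan2(d[1],d[0]));d=H[5]-H[4];print(np.arctan2(d[1],d[0]))
print('centre',np.mean(H[:4],0))
holes=[atz(*A(*p),.036)[:2] for p in ((66,157),(303,74),(420,370),(200,440))];print(np.round(holes,4),np.mean(holes,0))
E
```

```text
hs [ 0.4651 -0.1098  0.034 ] [0.0002 0.0002]
hs [ 0.4225 -0.0423  0.0323] [0. 0.]
hs [0.5068 0.0114 0.0341] [0.0004 0.0004]
hs [ 0.4597 -0.1203  0.0315] [0.0006 0.0006]
hs [ 0.4385 -0.085   0.0268] [0. 0.]
standL [0.4902 0.1379 0.0257] [0.0002 0.0002]
standR [0.4745 0.1818 0.0255] [0.0005 0.0005]
fscrew [0.5006 0.1652 0.034 ] [0.0003 0.0003]
cap [0.5232 0.1731 0.0817] [0. 0.]
[ 0.4593 -0.1186  0.036 ]
[ 0.4098 -0.0388  0.036 ]
[0.5087 0.0226 0.036 ]
[ 0.5601 -0.054   0.036 ]
[ 0.437  -0.0817  0.036 ]
[ 0.5366 -0.0195  0.036 ]
0.5562347711117941
0.5699431224636399
0.5579351717276134
centre [ 0.48446474 -0.04718831  0.036     ]
[[ 0.4648 -0.1091]
 [ 0.422  -0.0414]
 [ 0.5065  0.0114]
 [ 0.5486 -0.0555]] [ 0.48545714 -0.04865104]
```

play_rows(
  commands=[
    [1.5, 0.2, -0.5, 0, 0, 0.03, 8.7],
    [1.5, 0.3, -1, 0, 0, 0.03, 8.7],
    [1.5, 0.3, -1, 0, 0, 0.03, 8.7],
    [0, 0, -2, 0, 0, 0, 8.7],
    [0, 0, -2, 0, 0, 0, 8.7],
    [0, 0, -2, 0, 0, 0, 8.7],
    [0, 0, -1.2, 0, 0, 0, 8.7],
    [0, 0, -0.7, 0, 0, 0, 8.7],
    [0, 0, -0.3, 0, 0, 0, 8.7],
    [0, 0, 0, 0, 0, 0, 8.7],
    [0, 0, 0, 0, 0, 0, 8.7],
  ],
  grip_force=40,
)

```text
time: 5.8
ee_pos: [0.5208, 0.1735, 0.043]
eef_rot: [0.578, 0.816, 0.0, 0.0]
ft_force: [0.4, -0.4, -0.4]
width: 0.0871
```

```bash
python3 - <<'E'
from h import *
from scipy.spatial.transform import Rotation as R
s=r.read_state(); print(s['ee_pos'],R.from_quat(s['eef_rot']).as_matrix()[:,0],s['ft_force'],s['torque'])
E
```

```text
[0.52081866 0.17352039 0.04304374] [-3.31796768e-01  9.43350892e-01 -1.93631696e-05] [ 0.41467011 -0.39122256 -0.43881201] [ 0.15224767 -0.14408737 -0.00568957]
```

play_rows(
  commands=[
    [0, 0, 0, 0, 0, 0, 5],
    [0, 0, 0, 0, 0, 0, 4],
    [0, 0, 0, 0, 0, 0, 3],
    [0, 0, 0, 0, 0, 0, 2.2],
    [0, 0, 0, 0, 0, 0, 1.8],
    [0, 0, 0, 0, 0, 0, 1.2],
    [0, 0, 0, 0, 0, 0, 1.2],
    [0, 0, 0, 0, 0, 0, 1.2],
  ],
  grip_force=40,
)

```text
time: 6.8
ee_pos: [0.5206, 0.1732, 0.0425]
eef_rot: [0.578, 0.816, -0.0, 0.0]
ft_force: [-0.1, 0.5, -0.4]
width: 0.0178
```

play_rows(
  commands=[
    [0, 0, 0.5, 0, 0, 0, 1.2],
    [0, 0, 1, 0, 0, 0, 1.2],
    [0, 0, 1.5, 0, 0, 0, 1.2],
    [0, 0, 2, 0, 0, 0, 1.2],
    [0, 0, 2, 0, 0, 0, 1.2],
    [0, -1.2, 0, 0, 0, -0.1, 1.2],
    [-0.4, -2, 0, 0, 0, -0.16, 1.2],
    [-0.4, -3, 0, 0, 0, -0.16, 1.2],
    [-0.6, -4, 0, 0, 0, -0.16, 1.2],
    [-0.6, -4, 0, 0, 0, -0.16, 1.2],
    [-0.6, -3, 0, 0, 0, -0.16, 1.2],
    [-0.4, -2, 0, 0, 0, -0.16, 1.2],
    [-0.4, -2, 0, 0, 0, -0.16, 1.2],
    [-0.2, -1, 0, 0, 0, -0.126, 1.2],
    [0, 0, -1, 0, 0, 0, 1.2],
    [0, 0, -1, 0, 0, 0, 1.2],
    [0, 0, 0, 0, 0, 0, 1.2],
    [0, 0, 0, 0, 0, 0, 1.2],
  ],
)

```text
time: 9.05
ee_pos: [0.4846, -0.0481, 0.0926]
eef_rot: [0.96, 0.279, -0.0, -0.0]
ft_force: [-0.0, 0.7, -1.8]
width: 0.0178
```

```bash
python3 - <<'E'
from h import *
from scipy.spatial.transform import Rotation as R
c=snap('wrist','wD'); d=snap('scene','sD'); s=r.read_state(); Rm=R.from_quat(s['eef_rot']).as_matrix(); print(s['ee_pos'],np.arctan2(Rm[1,0],Rm[0,0]),Rm[2],s['ft_force'],s['torque'],s['joint_positions'].round(2))
g=np.append(s['ee_pos']+[0,0,-.029],1)
for n in ('wD','sD'):
    f=np.load(f'pics/{n}.npz'); p=f['K']@(f['camera_from_world']@g)[:3]; print(n,(p/p[2]).round(1))
A=cv2.imread('pics/wD.png')[130:330,130:380]; B=cv2.imread('pics/sD.png')[150:250,200:330]
o=np.zeros((600,800,3),np.uint8); o[:400,:500]=cv2.resize(A,None,fx=2,fy=2,interpolation=cv2.INTER_CUBIC); B=cv2.resize(B,(299,230),interpolation=cv2.INTER_CUBIC); o[:230,501:]=B; cv2.imwrite('pics/D.png',o[:400])
E
```

```text
[ 0.48472079 -0.04835983  0.09277472] 0.5638693194686668 [ 3.65447409e-04  7.86182767e-05 -9.99999930e-01] [ 0.09516468  0.81901441 -1.83243294] [ 0.0752683  -0.09622986 -0.00667987] [ 0.56  0.2  -0.6   1.94  0.13  1.03  0.47]
wD [255.2 225.5   1. ]
sD [268.8 191.8   1. ]
```

View pics/D.png

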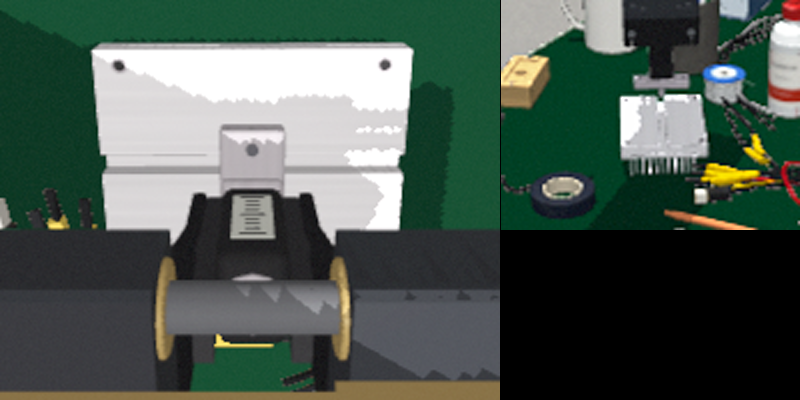

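The view shows the groove at crop rows ~155–174 (image v≈207–217), square across the foot, and the gauge upright. I'll measure the edges from intensity profiles and compare the groove with the pin.

```bash
python3 - <<'E'
from h import *
g=cv2.cvtColor(cv2.imread('pics/wD.png'),cv2.COLOR_BGR2GRAY).astype(int)
for a,b in ((190,215),(215,232),(280,300),(305,325)): print(a,b,[(v,int(g[v,a:b].mean())) for v in range(202,224)])
p=np.array([.4847,-.0483]); th=.5639; n=np.array([-np.sin(th),np.cos(th)])
for z in (.034,.036,.038):
  for u in (200,310):
    print(z,u,[(round(1000*float((atz('wD',u,v,z)[:2]-p)@n),2)) for v in (206,207,208,216,217,218)])
for v in (207.5,217):
  d=atz('wD',310,v,.036)-atz('wD',200,v,.036); print('line angle',np.arctan2(d[1],d[0]))
# plate edges: far(image-top) row v=130+45/2 ; holes
for q in ((130+119/2,130+66/2),(130+385/2,130+65/2)): x=atz('wD',*q,.036); print('hole',x.round(4),1000*(x[:2]-p)@n)
E
```

```text
190 215 [(202, 218), (203, 216), (204, 216), (205, 216), (206, 220), (207, 197), (208, 214), (209, 219), (210, 217), (211, 215), (212, 209), (213, 167), (214, 153), (215, 156), (216, 152), (217, 206), (218, 214), (219, 213), (220, 211), (221, 210), (222, 211), (223, 213)]
215 232 [(202, 217), (203, 215), (204, 215), (205, 215), (206, 219), (207, 187), (208, 212), (209, 218), (210, 217), (211, 216), (212, 204), (213, 165), (214, 154), (215, 156), (216, 155), (217, 207), (218, 215), (219, 213), (220, 212), (221, 211), (222, 212), (223, 214)]
280 300 [(202, 214), (203, 213), (204, 214), (205, 215), (206, 218), (207, 214), (208, 214), (209, 215), (210, 215), (211, 214), (212, 203), (213, 166), (214, 155), (215, 159), (216, 172), (217, 212), (218, 217), (219, 214), (220, 212), (221, 212), (222, 214), (223, 215)]
305 325 [(202, 213), (203, 212), (204, 219), (205, 242), (206, 255), (207, 255), (208, 255), (209, 255), (210, 255), (211, 255), (212, 239), (213, 179), (214, 161), (215, 166), (216, 197), (217, 242), (218, 241), (219, 237), (220, 232), (221, 228), (222, 226), (223, 225)]
0.034 200 [3.5, 2.66, 1.82, -4.97, -5.83, -6.69]
0.034 310 [3.55, 2.71, 1.87, -4.92, -5.78, -6.64]
0.036 200 [4.23, 3.4, 2.57, -4.17, -5.02, -5.87]
0.036 310 [4.28, 3.45, 2.62, -4.12, -4.97, -5.82]
0.038 200 [4.96, 4.14, 3.31, -3.36, -4.2, -5.04]
0.038 310 [5.01, 4.19, 3.36, -3.31, -4.15, -5.0]
line angle 0.5644871454047653
line angle 0.5644785808952308
hole [ 0.4227 -0.0421  0.036 ] 38.36769551617772
hole [0.5063 0.0113 0.036 ] 38.80899206847729
```

```bash
python3 - <<'E'
from h import *
g=cv2.cvtColor(cv2.imread('pics/wD.png'),cv2.COLOR_BGR2GRAY).astype(int)
print([(v,int(g[v,247:250].mean()),int(g[v,262:266].mean())) for v in range(188,212)])
print([(u,int(g[200,u])) for u in range(235,278)])
p=np.array([.4847,-.0483]); th=.5639; n=np.array([-np.sin(th),np.cos(th)]); e=np.array([n[1],-n[0]])
for v in (192,193,194,195,196,197): 
  print(v,[round(1000*float((atz('wD',255.5,v,z)[:2]-p)@n),2) for z in (.0778,.0858)])
for u in (240,256,272): print(u, 1000*(atz('wD',u,200,.0858)[:2]-p)@e)
E
```

```text
[(188, 219, 219), (189, 219, 219), (190, 219, 218), (191, 219, 218), (192, 152, 156), (193, 133, 137), (194, 135, 134), (195, 189, 193), (196, 225, 225), (197, 241, 240), (198, 242, 241), (199, 242, 232), (200, 222, 198), (201, 200, 188), (202, 185, 182), (203, 182, 180), (204, 181, 180), (205, 181, 179), (206, 181, 180), (207, 181, 179), (208, 181, 179), (209, 180, 179), (210, 180, 179), (211, 180, 179)]
[(235, 219), (236, 219), (237, 219), (238, 220), (239, 195), (240, 169), (241, 178), (242, 182), (243, 182), (244, 180), (245, 180), (246, 190), (247, 197), (248, 227), (249, 242), (250, 242), (251, 221), (252, 196), (253, 195), (254, 226), (255, 215), (256, 181), (257, 181), (258, 191), (259, 197), (260, 227), (261, 242), (262, 220), (263, 187), (264, 190), (265, 197), (266, 228), (267, 244), (268, 242), (269, 240), (270, 217), (271, 177), (272, 183), (273, 210), (274, 218), (275, 219), (276, 219), (277, 219)]
192 [28.75, 31.25]
193 [28.1, 30.62]
194 [27.45, 30.0]
195 [26.79, 29.38]
196 [26.13, 28.75]
197 [25.48, 28.12]
240 -9.084137386780897
256 0.4927592571289945
272 10.069910601935751
```

The foot's end lies +29.2 mm from the TCP along the groove normal, so the gauge centre is at −0.8 mm. The groove centre is at about −0.65 mm, so they are aligned. I'll lower in small steps, watching the force.

play_rows(
  commands=[
    [0, 0, -0.8, 0, 0, 0, 1.2],
    [0, 0, -0.8, 0, 0, 0, 1.2],
    [0, 0, -0.5, 0, 0, 0, 1.2],
    [0, 0, -0.3, 0, 0, 0, 1.2],
    [0, 0, -0.2, 0, 0, 0, 1.2],
    [0, 0, -0.1, 0, 0, 0, 1.2],
    [0, 0, -0.1, 0, 0, 0, 1.2],
    [0, 0, -0.1, 0, 0, 0, 1.2],
    [0, 0, -0.1, 0, 0, 0, 1.2],
    [0, 0, 0, 0, 0, 0, 1.2],
    [0, 0, 0, 0, 0, 0, 1.2],
  ],
)

```text
time: 10.52
ee_pos: [0.4845, -0.0486, 0.0626]
eef_rot: [0.961, 0.278, 0.0, -0.0]
ft_force: [0.8, -0.1, -2.3]
width: 0.0178
```

play_rows(
  commands=[
    [0, 0, -0.1, 0, 0, 0, 1.2],
    [0, 0, -0.1, 0, 0, 0, 1.2],
    [0, 0, 0, 0, 0, 0, 1.2],
    [0, 0, 0, 0, 0, 0, 1.2],
  ],
)

```text
time: 11.02
ee_pos: [0.4846, -0.0486, 0.0606]
eef_rot: [0.961, 0.278, 0.0, -0.0]
ft_force: [1.0, 0.0, -1.8]
width: 0.0173
```

play_rows(
  commands=[
    [0, 0, -0.1, 0, 0, 0, 1.2],
    [0, 0, -0.1, 0, 0, 0, 1.2],
    [0, 0, 0, 0, 0, 0, 1.2],
    [0, 0, 0, 0, 0, 0, 1.2],
  ],
)

```text
time: 11.52
ee_pos: [0.4845, -0.0486, 0.0586]
eef_rot: [0.961, 0.278, 0.0, -0.0]
ft_force: [0.0, -0.3, -2.5]
width: 0.0176
```

play_rows(
  commands=[
    [0, 0, -0.1, 0, 0, 0, 1.2],
    [0, 0, -0.1, 0, 0, 0, 1.2],
    [0, 0, 0, 0, 0, 0, 1.2],
    [0, 0, 0, 0, 0, 0, 1.2],
  ],
)

```text
time: 12.02
ee_pos: [0.4845, -0.0486, 0.0566]
eef_rot: [0.961, 0.278, 0.0, -0.0]
ft_force: [-0.2, -0.8, -1.6]
width: 0.0177
```

play_rows(
  commands=[
    [0, 0, -0.1, 0, 0, 0, 1.2],
    [0, 0, -0.1, 0, 0, 0, 1.2],
    [0, 0, 0, 0, 0, 0, 1.2],
    [0, 0, 0, 0, 0, 0, 1.2],
  ],
)

```text
time: 12.52
ee_pos: [0.4846, -0.0486, 0.0547]
eef_rot: [0.961, 0.278, 0.0, 0.0]
ft_force: [-0.9, 0.9, 1.9]
width: 0.0179
```

play_rows(
  commands=[
    [0, 0, -0.1, 0, 0, 0, 1.2],
    [0, 0, -0.1, 0, 0, 0, 1.2],
    [0, 0, 0, 0, 0, 0, 1.2],
    [0, 0, 0, 0, 0, 0, 1.2],
  ],
)

```text
time: 13.02
ee_pos: [0.4846, -0.0486, 0.0526]
eef_rot: [0.961, 0.278, 0.0, -0.0]
ft_force: [-1.0, -0.4, 2.5]
width: 0.0172
```

play_rows(
  commands=[
    [0, 0, -0.1, 0, 0, 0, 1.2],
    [0, 0, 0, 0, 0, 0, 1.2],
    [0, 0, 0, 0, 0, 0, 1.2],
  ],
)

```text
time: 13.4
ee_pos: [0.4846, -0.0486, 0.0516]
eef_rot: [0.961, 0.278, 0.0, -0.0]
ft_force: [-0.6, -0.3, 2.3]
width: 0.0179
```

play_rows(
  commands=[
    [0, 0, -0.1, 0, 0, 0, 1.2],
    [0, 0, 0, 0, 0, 0, 1.2],
    [0, 0, 0, 0, 0, 0, 1.2],
  ],
)

```text
time: 13.78
ee_pos: [0.4846, -0.0486, 0.0506]
eef_rot: [0.961, 0.278, 0.0, 0.0]
ft_force: [0.7, 0.3, 3.9]
width: 0.0178
```

play_rows(
  commands=[
    [0, 0, -0.05, 0, 0, 0, 1.2],
    [0, 0, 0, 0, 0, 0, 1.2],
    [0, 0, 0, 0, 0, 0, 1.2],
  ],
)

```text
time: 14.15
ee_pos: [0.4846, -0.0486, 0.0501]
eef_rot: [0.961, 0.278, 0.0, -0.0]
ft_force: [-0.2, -0.4, 3.7]
width: 0.0177
```

play_rows(
  commands=[
    [0, 0, -0.05, 0, 0, 0, 1.2],
    [0, 0, 0, 0, 0, 0, 1.2],
    [0, 0, 0, 0, 0, 0, 1.2],
  ],
)

```text
time: 14.52
ee_pos: [0.4846, -0.0486, 0.0498]
eef_rot: [0.961, 0.278, 0.0, 0.0]
ft_force: [-1.7, 0.9, 7.2]
width: 0.018
```

play_rows(
  commands=[
    [0, 0, -0.05, 0, 0, 0, 1.2],
    [0, 0, 0, 0, 0, 0, 1.2],
    [0, 0, 0, 0, 0, 0, 1.2],
  ],
)

```text
time: 14.9
ee_pos: [0.4846, -0.0486, 0.0498]
eef_rot: [0.961, 0.278, 0.0, 0.0]
ft_force: [-4.7, -0.2, 13.3]
width: 0.0176
```

play_rows(
  commands=[
    [0, 0, -0.04, 0, 0, 0, 1.2],
    [0, 0, 0, 0, 0, 0, 1.2],
    [0, 0, 0, 0, 0, 0, 1.2],
    [0, 0, 0, 0, 0, 0, 1.2],
    [0, 0, 0, 0, 0, 0, 1.2],
    [0, 0, 0, 0, 0, 0, 1.2],
    [0, 0, 0, 0, 0, 0, 1.2],
    [0, 0, 0, 0, 0, 0, 1.2],
    [0, 0, 0, 0, 0, 0, 1.2],
    [0, 0, 0, 0, 0, 0, 1.2],
    [0, 0, 0, 0, 0, 0, 1.2],
  ],
)

```text
time: 16.27
ee_pos: [0.4847, -0.0486, 0.0497]
eef_rot: [0.961, 0.278, -0.0, 0.0]
ft_force: [-6.8, 0.6, 19.5]
width: 0.0176
```

```bash
python3 - <<'E'
from h import *
from scipy.spatial.transform import Rotation as R
s=r.read_state(); Rm=R.from_quat(s['eef_rot']).as_matrix(); print(s['ee_pos'],Rm[2],s['ft_force'],s['torque'],s['time'])
snap('wrist','wE');c=snap('scene','sE')
A=cv2.imread('pics/wE.png')[150:350,130:380]; B=cv2.imread('pics/sE.png')[160:230,230:310]
o=np.zeros((400,800,3),np.uint8); o[:400,:500]=cv2.resize(A,None,fx=2,fy=2,interpolation=cv2.INTER_CUBIC); o[:262,501:]=cv2.resize(B,(299,262),interpolation=cv2.INTER_CUBIC); cv2.imwrite('pics/E.png',o)
E
```

```text
[ 0.48465656 -0.04861389  0.04972425] [-2.29199379e-04  5.10731164e-04 -9.99999843e-01] [-6.83076979  0.62633983 19.47622379] [ 4.42769934e-02  1.49673936e+00 -5.98533583e-04] 16.275
```

View pics/E.png

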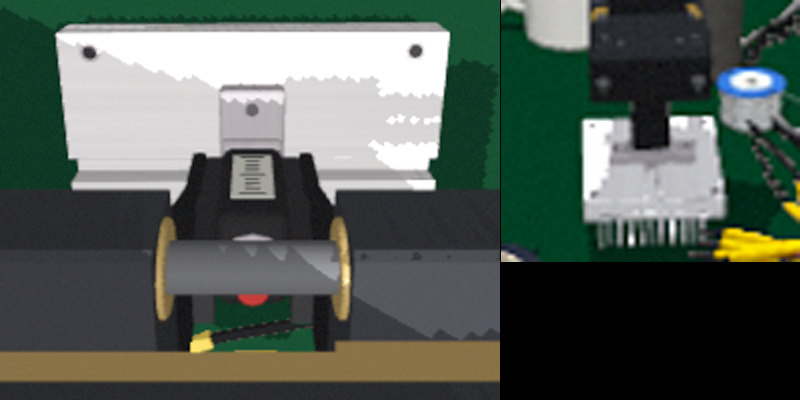

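The foot lies flat across the groove with the red cap risen, at about 21 N total for 1.4 s. I'll relieve the sideways force slightly, hold again, then lift.

play_rows(
  commands=[
    [-0.04, 0, 0, 0, 0, 0, 1.2],
    [0, 0, 0, 0, 0, 0, 1.2],
    [0, 0, 0, 0, 0, 0, 1.2],
    [0, 0, 0, 0, 0, 0, 1.2],
    [0, 0, 0, 0, 0, 0, 1.2],
    [0, 0, 0, 0, 0, 0, 1.2],
    [0, 0, 0, 0, 0, 0, 1.2],
  ],
)

```text
time: 17.25
ee_pos: [0.4846, -0.0486, 0.0497]
eef_rot: [0.961, 0.278, 0.0, 0.0]
ft_force: [-4.2, -0.4, 17.1]
width: 0.0175
```

play_rows(
  commands=[
    [0, 0, 0.1, 0, 0, 0, 1.2],
    [0, 0, 0.2, 0, 0, 0, 1.2],
    [0, 0, 0.4, 0, 0, 0, 1.2],
    [0, 0, 0.8, 0, 0, 0, 1.2],
    [0, 0, 1.5, 0, 0, 0, 1.2],
    [0, 0, 2, 0, 0, 0, 1.2],
    [0, 0, 1.2, 0, 0, 0, 1.2],
    [0.24, 1, 0, 0, 0, 0.126, 1.2],
    [0.4, 2, 0, 0, 0, 0.16, 1.2],
    [0.4, 2, 0, 0, 0, 0.16, 1.2],
    [0.6, 3, 0, 0, 0, 0.16, 1.2],
    [0.6, 4, 0, 0, 0, 0.16, 1.2],
    [0.6, 4, 0, 0, 0, 0.16, 1.2],
    [0.4, 3, 0, 0, 0, 0.16, 1.2],
    [0.4, 2, 0, 0, 0, 0.16, 1.2],
    [0, 1.2, 0, 0, 0, 0.1, 1.2],
    [0, 0, 0, 0, 0, 0, 1.2],
    [0, 0, 0, 0, 0, 0, 1.2],
  ],
)

```text
time: 19.5
ee_pos: [0.5205, 0.1725, 0.1107]
eef_rot: [0.579, 0.815, -0.0, 0.0]
ft_force: [0.0, -0.5, -2.5]
width: 0.0176
```

```bash
python3 - <<'E'
from h import *
from scipy.spatial.transform import Rotation as R
s=r.read_state(); Rm=R.from_quat(s['eef_rot']).as_matrix(); print(s['ee_pos'],np.arctan2(Rm[1,0],Rm[0,0]),Rm[2],s['ft_force'],s['time'])
snap('wrist','wF');snap('scene','sF')
A=cv2.imread('pics/wF.png')[150:350,130:380]; B=cv2.imread('pics/sF.png')[130:230,180:300]
o=np.zeros((400,800,3),np.uint8); o[:400,:500]=cv2.resize(A,None,fx=2,fy=2,interpolation=cv2.INTER_CUBIC); o[:249,501:]=cv2.resize(B,(299,249),interpolation=cv2.INTER_CUBIC); cv2.imwrite('pics/F.png',o)
E
```

```text
[0.52053646 0.17251732 0.11066869] 1.9059847137959154 [-3.92775703e-04 -4.72755822e-04 -9.99999811e-01] [ 0.01598943 -0.45294705 -2.47923081] 19.5
```

View pics/F.png

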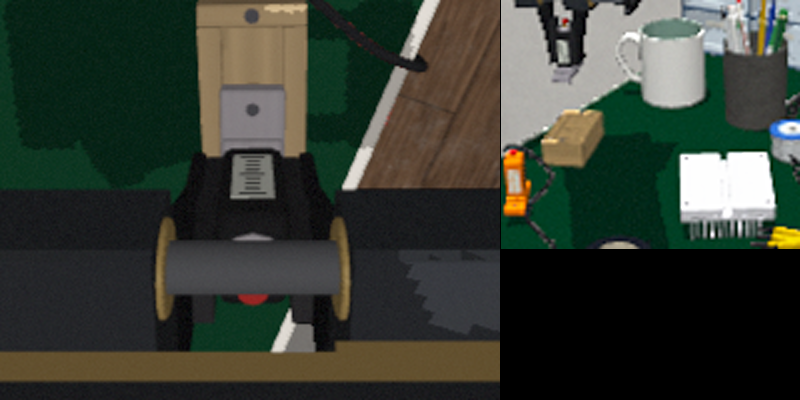

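The gauge is held as before (foot screw at the same pixel), the red cap is still raised, and the stand is straight below. I'll lower it into the stand.

play_rows(
  commands=[
    [0, 0.06, -1, 0, 0, 0.003, 1.2],
    [0, 0, -1.5, 0, 0, 0, 1.2],
    [0, 0, -1.2, 0, 0, 0, 1.2],
    [0, 0, -0.8, 0, 0, 0, 1.2],
    [0, 0, -0.5, 0, 0, 0, 1.2],
    [0, 0, -0.3, 0, 0, 0, 1.2],
    [0, 0, -0.2, 0, 0, 0, 1.2],
    [0, 0, 0, 0, 0, 0, 1.2],
    [0, 0, 0, 0, 0, 0, 1.2],
  ],
)

```text
time: 20.72
ee_pos: [0.5207, 0.1741, 0.0559]
eef_rot: [0.577, 0.817, 0.0, 0.0]
ft_force: [-0.8, -0.1, -2.6]
width: 0.0179
```

play_rows(
  commands=[
    [0, -0.06, -0.2, 0, 0, 0, 1.2],
    [0, 0, -0.2, 0, 0, 0, 1.2],
    [0, 0, -0.2, 0, 0, 0, 1.2],
    [0, 0, -0.2, 0, 0, 0, 1.2],
    [0, 0, -0.2, 0, 0, 0, 1.2],
    [0, 0, -0.1, 0, 0, 0, 1.2],
    [0, 0, -0.1, 0, 0, 0, 1.2],
    [0, 0, 0, 0, 0, 0, 1.2],
    [0, 0, 0, 0, 0, 0, 1.2],
  ],
)

```text
time: 21.85
ee_pos: [0.5205, 0.1734, 0.0437]
eef_rot: [0.577, 0.817, 0.0, -0.0]
ft_force: [-0.0, 0.2, -1.9]
width: 0.0178
```

play_rows(
  commands=[
    [0, 0, -0.05, 0, 0, 0, 1.2],
    [0, 0, -0.03, 0, 0, 0, 1.2],
    [0, 0, 0, 0, 0, 0, 1.2],
    [0, 0, 0, 0, 0, 0, 1.2],
  ],
)

```text
time: 22.35
ee_pos: [0.5205, 0.1734, 0.0429]
eef_rot: [0.577, 0.817, 0.0, -0.0]
ft_force: [-0.5, 0.2, -2.2]
width: 0.0179
```

play_rows(
  commands=[
    [0, 0, 0, 0, 0, 0, 2.2],
    [0, 0, 0, 0, 0, 0, 3],
    [0, 0, 0, 0, 0, 0, 5],
    [0, 0, 0, 0, 0, 0, 7],
    [0, 0, 0, 0, 0, 0, 8],
    [0, 0, 0, 0, 0, 0, 8],
    [0, 0, 0.5, 0, 0, 0, 8],
    [0, 0, 1, 0, 0, 0, 8],
    [0, 0, 2, 0, 0, 0, 8],
    [0, 0, 3, 0, 0, 0, 8],
    [0, 0, 3, 0, 0, 0, 8],
    [-1.5, -0.3, 1.5, 0, 0, 0, 8],
    [-1.5, -0.3, 0, 0, 0, 0, 8],
    [-1.5, -0.3, 0, 0, 0, 0, 8],
    [0, 0, 0, 0, 0, 0, 8],
    [0, 0, 0, 0, 0, 0, 8],
  ],
)

```text
time: 24.35
ee_pos: [0.4762, 0.1644, 0.1536]
eef_rot: [0.577, 0.817, 0.0, 0.0]
ft_force: [0.7, 1.0, 0.3]
width: 0.0798
```

```bash
python3 - <<'E'
from h import *
s=r.read_state(); print(s['ee_pos'],s['ft_force'],s['width'],s['time'])
snap('wrist','wG');snap('scene','sG')
A=cv2.imread('pics/wG.png')[120:290,170:340]; B=cv2.imread('pics/sG.png')[150:240,170:300]
o=np.zeros((510,800,3),np.uint8); o[:,:510]=cv2.resize(A,None,fx=3,fy=3,interpolation=cv2.INTER_CUBIC); o[:200,511:]=cv2.resize(B,(289,200),interpolation=cv2.INTER_CUBIC); cv2.imwrite('pics/G.png',o)
E
```

```text
[0.47624312 0.16442712 0.15364018] [0.7242142  1.01291739 0.33670762] 0.07982725958712758 24.35
```

View pics/G.png

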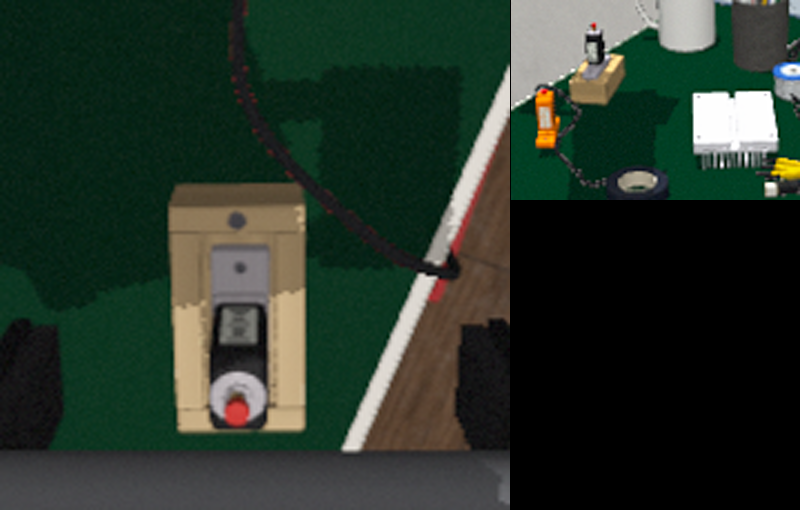

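The gauge stands seated and upright in its stand with the brass bar and red cap (236,411 in the crop) visibly raised. The heatsink looks unmoved. One numeric check, then I'll hand it in.

```bash
python3 - <<'E'
from h import *
q=np.array([.5206,.1732])
def capz(t,u,v):
    o,d=ray(t,u,v); k=((q-o[:2])@d[:2])/(d[:2]@d[:2]); return o+k*d
print('cap before',capz('wB',170+242/3-.3,120+411/3-.3),'after',capz('wG',170+236/3-.3,120+411/3-.3))
print('foot end', [atz('wG',170+u/3-.3,120+v/3-.3,.036).round(4) for u,v in ((211,246),(269,244),(240,268))])
ga,gb=[cv2.cvtColor(cv2.imread(f'pics/{n}.png'),cv2.COLOR_BGR2GRAY)[185:232,246:296].astype(np.float32) for n in ('scene0','sG')]
print('heatsink shift px',cv2.phaseCorrelate(ga,gb))
a,b=[cv2.imread(f'pics/{n}.png')[240:290,260:350].astype(int) for n in ('scene0','sG')]; print('pipe/swab diff',abs(a-b).max())
r.close_job(); print('handed in', r.read_state()['time'])
E
```

```text
cap before [0.52072741 0.17260463 0.08613025] after [0.52039497 0.17388776 0.09128867]
foot end [array([0.4952, 0.1549, 0.036 ]), array([0.4881, 0.1728, 0.036 ]), array([0.4993, 0.1666, 0.036 ])]
heatsink shift px ((0.013025673778646052, 0.000948720179422935), 1.0001817750930786)
pipe/swab diff 71
the job is handed in; nothing more can be done
the job is handed in; nothing more can be done
```

The groove measures about 8.5 mm deep, and the job is handed in. I lifted the gauge from its stand and put the pin in the groove with the foot square across it. I then pressed at about 19–21 N for over 2 s and stood the gauge back in its stand with the reading showing. It took about 24 s, and no verdict was reported.

**Reading:** The cap rose from 86.1 to 91.3 mm in the images, so the bar is about 5.2 mm out. Arm travel from first pin contact to foot contact gave about 5.8 mm. The two differ by 0.6 mm, and both are inside the 3.6–8.2 mm window.

**Gauge and heatsink:** The last picture shows the gauge upright, released and seated in its stand, about 1 mm from its first position. The heatsink shows no shift (0.01 px in the scene view).

**Failed or unclear:**
- A crude pixel difference over the heat pipe and swab area was not zero (maximum 71). I did not look into it; the arm never came near them, so I suspect a change in lighting or shadow.
- While pressing there was 4–7 N of sideways force, which I only partly relieved. The heatsink did not move.

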